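# Reference check of a bench photometer with its sprung click knob

### The job

Take the reference slide with the blue grip out of the rack and lower it, without dropping it, into the slot of the photometer until its flange sits fully home, then let go of it. Then turn the photometer's knob clockwise from rest to the third click, not on to the fourth, and keep hold of it there: the knob springs back if released, so the program finishes while the gripper still holds the knob at the third stop. Turn the knob only with the slide in place, and leave the other two slides and the things lying about where they are.

Things in the scene. Friction and masses are not known exactly. Their poses are not given: they have to be found in the camera images.
- slide_blue: Reference slide, blue grip, 45 g; at first in any of the rack's three slots. Origin: centre of its flange's underside, z up. Flange 42 (x) x 22 (y) x 4 mm high; on it an upright grip 30 (x) x 12 mm (y, pinch here), top 35 mm over the origin. Below: aluminium blade with glass window, 24 (x) x 4 mm (y), 50 mm long, last 6 mm only 20 x 2.6 mm. Either face may look either way.
- slide_yellow: Same slide with a yellow grip, in another slot of the rack; leave it there. Same origin.
- slide_green: Same slide with a green grip, in another slot of the rack; leave it there. Same origin.
- rack: Fixed grey slide rack, 62 (x) x 184 mm (y), 60 mm high; three upright slots in a row along its y, 60 mm apart, each 27 (x) x 7 mm (y), 51 mm deep; the slides' flanges rest on its top. Origin: centre of its underside.
- photometer: Fixed bench photometer, 150 (x) x 236 mm (y): white housing 88 mm high, display on its front (-x), black knob on top; at its left (+y) end a black sample compartment 96 mm high with the slot in its top. Origin: centre of its underside. Knob axis at x 0, y -45 mm; slot centre at x 0, y +75 mm. Bystanders stand loose around it.
- slot (a point): Centre of the slot's mouth, level with the top of the black compartment, 96 mm over the bench; axes as the photometer's. The slot is 30 mm along x by 9 mm along y, with a 3 mm chamfer round it, and 56 mm deep, so a slide is home when its origin meets this point.
- knob_grip (a point): Point on the knob's upright axis, 122 mm over the bench, at the height to grip; turns with the knob. Round skirt 47 mm across, its top 101 mm over the bench; on it a grip bar 44 mm long, 13 mm thick, top at 129 mm. x: along the bar to the end with the white line; pinch across y. At rest x points 1.10 rad anticlockwise of the photometer's x, to the dial's white mark; dots mark the stops.
- knob (a joint): Knob angle, rad: 0 at rest, grows clockwise from above to 2.10 at the end stop. Sprung-ball clicks at 0.42, 0.84, 1.26 (third), 1.68, 2.10. A return spring pulls it to 0 with 0.08 N m (rest) to 0.11 N m (third stop); the clicks, about 0.05 N m, resist after each stop and ease past the crest half-way to the next, but never hold it: let go, it runs back.
- timer: White bench timer, 62x66x20 mm, bystander; origin at the centre of its underside.
- petri: Petri dish with amber agar, 61 mm across, 15 mm high, bystander; origin at the centre of its underside.
- bottle_small: White bottle with yellow cap, 40 mm across, 75 mm high, bystander; origin at the centre of its underside.
- forceps: Steel forceps, 125 mm long, 18 mm wide, 9 mm high, lying on the bench, bystander; origin at the centre of its underside.

How it is judged:
By the outcome, as a careful person would: the job done as asked, in the order asked, and still so for the second after the job is handed in, while the arm keeps its last pose, push and grip.
It also fails if it takes over 58 s, if anything falls off the work surface, if the arm or the gripper's body presses on something with over 40 N, if the wrist force passes 120 N, or if a joint passes its speed limit or range.

### The arm

A 6-joint arm with a two-finger parallel gripper is mounted at the origin on a cart in front of the work surface, level with it; the furniture and walls round the work are solid. World frame = base frame: x ahead of the robot, y to its left, z up, the work surface at z = 0. Lengths are in m, angles in degrees, forces in N, time in s.
With the tool pointing down it reaches from about 0.4 to 0.825 m from the base axis. Payload 7 kg.
Tool frame: the origin (TCP) lies midway between the tips of the shut fingers; the grasp point (between the pads) lies r.grip_depth behind it (r.grip_depth is the distance from the TCP to the grasp point, in m); z points along the fingers, y is the line along which they close (so a half turn about z gives the same grasp; the last joint's range is limited). The gripper opens to 88 mm and grips with 3 to 60 N. Pads are 19 mm wide; open, the fingers measure 130 mm over their backs; the gripper's body (78 mm by 193 mm) begins 47 mm behind the grasp point.
Start: joints at [93.111, 20.546, 0.682, 0, -70.136, -16.507], TCP at [0.156, 0.657, 0.227] pointing down, gripper open.
Joint ranges: [-176.03, 176.03], [-82.01, 121.73], [-58.28, 71.71], [-173.87, 95.51], [-174.79, -0.11], [-173.66, 173.66]. Speed limits (degrees/s): [136.94, 136.94, 172.46, 180, 180, 180].

### API

Orientations are given as [roll, pitch, yaw] about the fixed x, y, z axes, in that order (R = Rz(yaw) Ry(pitch) Rx(roll)).
In Python, from plant import r, vision, readout gives the robot as it stands (r), with the cameras (vision) and the readings (readout).
- The arm moves only by the shell command python3 drive.py 'ROWS' [OPENING] [FORCE]. ROWS is a JSON list of rows, 1 to 12 of them, each of 6 numbers: dx, dy, dz in m, then a rotation vector rx, ry, rz in degrees; each row is the pose to reach, as a shift and turn from the pose commanded when the command began, along the tool's axes at that moment; what a row does not reach only later rows make up. A row lasts 1/12 s, in which the tool goes at most 0.0417 m and 7.16 degrees, less where a joint would pass 70% of its speed; a pose out of reach is approached as far as the arm can. OPENING is the finger opening in m, set as the command begins (- or left out keeps the last). The fingers move at their own pace and stop on an object; FORCE is the grip in N (left out, the last holds). Time passes only in rows, so rows that do not move let the fingers close. It prints the time, the measured TCP pose, the force, the opening and the grip force at its end.
- readout.get_state(): the state, without advancing time (a new reading comes with each control period).
- vision.capture(name): name is "scene" or "top"; returns a dict with "frame" (420x560x3 uint8, red, green, blue), "z_map" (420x560 float32, m along the optical axis (not along the pixel's ray), 0 where there is no reading), "fx", "fy", "cx", "cy" (pixels), "D" ([k1, k2, p1, p2, k3] as OpenCV has them; the pictures are not rectified), "cam_to_world" (4x4, takes a point from camera to world coordinates). Camera axes: x right, y down, z forward; pixel columns grow to the right and rows downward; lengths in m; the calibration is good to about 2 mm. A picture is of the moment at which its call begins.
- r.close_job(): hands the job in; it is judged then, once.
The state is a dict: "time_s": time; "joints": joint angles; "qd": joint speeds; "joint_torque": joint torques, N m; "tcp_pos": TCP position; "eef_rot": TCP orientation; "contact_force": force on the tool from outside, world axes, zero at the start; "moment": the same for the moment, N m; "gripper_width": finger opening in m; "gripper_force": force on a finger pad.
Only numpy, scipy, OpenCV 4.12 (cv2) and the standard library are available. Lean on these libraries where they do the work, as an engineer would, in place of code of your own. Each camera call takes 0.05 s, during which the arm holds its last target. There are 200 camera calls.

## Working session

There is one attempt and no reset: what is moved stays moved. The work goes in short steps, Python scripts to look and compute and a shell command to move; the robot and the scene stay as the last step left them, time stands still between calls to the robot, and variables do not carry over. Pictures are saved under pics/ and viewed, at most 10 in all, crops included, and the job is handed in when it is done.

```bash
ls; mkdir -p pics; python3 - <<'E'
from plant import r, vision, readout
import cv2,numpy as np
print(readout.get_state(), r.grip_depth)
for n in("scene","top"):
    c=vision.capture(n); np.savez(f"{n}0.npz",**c); cv2.imwrite(f"pics/{n}0.png",c["frame"][:,:,::-1])
    print(n,c["fx"],c["fy"],c["cx"],c["cy"],c["D"],c["cam_to_world"].round(4).tolist())
E
```

```text
drive.py
pics
plant.py
{'time_s': 0.0, 'joints': array([ 9.31116672e+01,  2.05925613e+01,  6.34253304e-01, -2.24607498e-02,
       -7.01362763e+01, -1.65070381e+01]), 'qd': array([-0.02814951, -0.04907796,  0.00630686, -0.03105791, -0.0537505 ,
        0.03115764]), 'joint_torque': array([ 1.48743202e-03, -5.82717061e+01,  2.93052274e+01,  6.99721947e+00,
        6.83462567e-03, -1.49993011e-04]), 'tcp_pos': array([0.15627366, 0.65615213, 0.22560626]), 'eef_rot': array([ 1.79903314e+02, -6.63326682e-03, -1.34030145e+01]), 'contact_force': array([-0.12302697, -0.15523396,  0.23442587]), 'moment': array([-0.04559907,  0.02201079,  0.0290808 ]), 'gripper_force': 0.0, 'gripper_width': 0.08743629929868768} 0.0188
scene 396.62535040267306 396.62535040267306 280.05627921539235 201.4339022449986 [-0.02735929  0.          0.          0.          0.        ] [[0.6311, -0.549, 0.5481, -0.1373], [-0.7757, -0.4561, 0.4363, -0.502], [0.0104, -0.7004, -0.7136, 0.9427], [0.0, 0.0, 0.0, 1.0]]
top 453.1440771878585 453.1440771878585 269.6351315106088 212.2625752494944 [-0.07771518  0.          0.          0.          0.        ] [[0.0272, -0.9928, 0.1165, 0.3434], [-0.9996, -0.0258, 0.0134, -0.0003], [-0.0103, -0.1168, -0.9931, 1.5218], [0.0, 0.0, 0.0, 1.0]]
```

View pics/scene0.png

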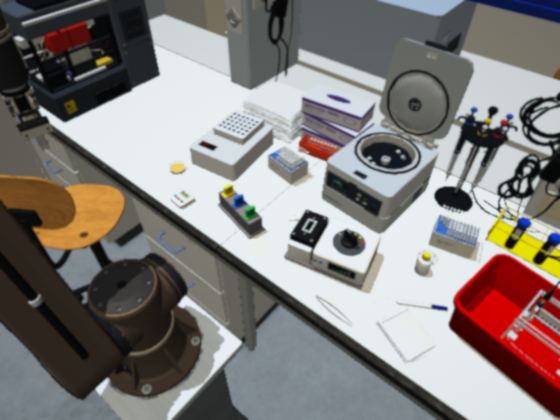

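View pics/top0.png

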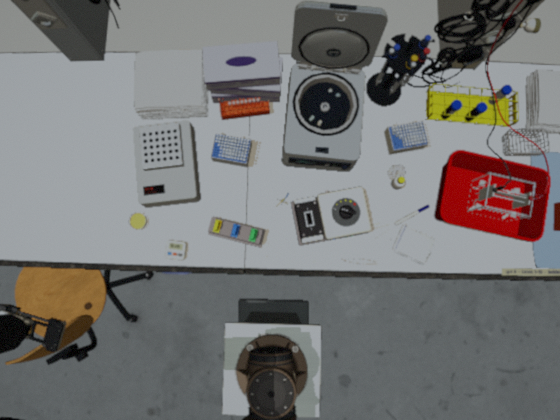

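The top view shows the rack around (237,231) with yellow (218,226), blue (235,230) and green (255,234). The photometer's slot is at about (309,219) and its knob at (346,211). In the scene view blue is at (238,201), the slot at (309,228) and the knob at (351,239).

```bash
cat > h.py <<'E'
import numpy as np,cv2
def K(c): return np.array([[c["fx"],0,c["cx"]],[0,c["fy"],c["cy"]],[0,0,1.]])
def rays(c,uv):
    p=cv2.undistortPoints(np.float64(uv).reshape(-1,1,2),K(c),c["D"]).reshape(-1,2)
    return np.c_[p,np.ones(len(p))]
def at_depth(c,uv,d): 
    T=c["cam_to_world"]; return (rays(c,uv)*np.asarray(d).reshape(-1,1))@T[:3,:3].T+T[:3,3]
def at_z(c,uv,z):
    T=c["cam_to_world"]; w=rays(c,uv)@T[:3,:3].T; s=(z-T[2,3])/w[:,2]; return T[:3,3]+w*s[:,None]
def proj(c,P):
    T=np.linalg.inv(c["cam_to_world"]); rv=cv2.Rodrigues(T[:3,:3])[0]
    return cv2.projectPoints(np.float64(P).reshape(-1,1,3),rv,T[:3,3],K(c),c["D"])[0].reshape(-1,2)
def cloud(c):
    v,u=np.mgrid[:420,:560]; uv=np.c_[u.ravel(),v.ravel()]; 
    return at_depth(c,uv,c["z_map"].ravel()).reshape(420,560,3)
def tri(c1,u1,c2,u2):
    A=[];b=[]
    for c,u in((c1,u1),(c2,u2)):
        T=c["cam_to_world"]; d=(rays(c,[u])@T[:3,:3].T)[0]; d/=np.linalg.norm(d); M=np.eye(3)-np.outer(d,d); A.append(M); b.append(M@T[:3,3])
    p=np.linalg.lstsq(np.vstack(A),np.hstack(b),rcond=None)[0]; return p
E
python3 - <<'E'
from h import *
t=dict(np.load("top0.npz")); s=dict(np.load("scene0.npz"))
cs={}
for n,c,roi in(("top",t,(195,205,275,255)),("scene",s,(205,170,275,245))):
    f=c["frame"]; P=cloud(c); hsv=cv2.cvtColor(f,cv2.COLOR_RGB2HSV)
    x0,y0,x1,y1=roi; m0=np.zeros(f.shape[:2],bool); m0[y0:y1,x0:x1]=1
    for col,(a,b) in dict(yellow=(20,35),green=(45,80),blue=(100,125)).items():
        m=m0&(hsv[...,0]>=a)&(hsv[...,0]<=b)&(hsv[...,1]>120)&(hsv[...,2]>50)
        v,u=np.nonzero(m); q=P[m]; print(n,col,m.sum(),u.mean().round(2),v.mean().round(2),np.median(q,0).round(4),"zmax",np.percentile(q[:,2],[50,90]).round(4), "axis",cv2.minAreaRect(np.float32(q[:,:2]*1000)))
    # heights
    for lo,hi in((.05,.068),(.08,.092),(.0925,.1),(.1,.135)):
        reg=(P[...,0]>.3)&(P[...,0]<.62)&(P[...,1]<.25)&(P[...,1]>-.4)
        m=((P[...,2]>lo)&(P[...,2]<hi)&reg).astype(np.uint8)
        k,l,st,ce=cv2.connectedComponentsWithStats(m)
        for i in range(1,k):
            if st[i,4]>25:
                q=P[l==i]; print(n,lo,st[i,4],q.mean(0).round(4),np.median(q[:,2]).round(4),[np.round(e,1) for e in cv2.minAreaRect(np.float32(q[:,:2]*1000))])
i=t["frame"][190:260,200:385,::-1]; i=cv2.resize(i,None,fx=4.3,fy=4.3,interpolation=cv2.INTER_CUBIC); 
j=s["frame"][175:290,210:390,::-1]; j=cv2.resize(j,(795,int(115*795/180)),interpolation=cv2.INTER_CUBIC)[:298+205]
i=cv2.resize(i,(795,301)); cv2.imwrite("pics/t1.png",i);cv2.imwrite("pics/s1.png",j)
E
```

```text
top yellow 81 217.15 225.63 [0.465  0.1851 0.0762] zmax [0.0762 0.0983] axis ((401.9471130371094, 106.01921081542969), (239.4251708984375, 39.618350982666016), 51.77845001220703)
top green 64 252.94 234.61 [0.4398 0.0698 0.0907] zmax [0.0907 0.0974] axis ((440.236083984375, 70.40278625488281), (17.464679718017578, 36.91554641723633), 82.84908294677734)
top blue 72 234.9 230.1 [0.4515 0.1278 0.0842] zmax [0.0842 0.0969] axis ((453.5015563964844, 129.52920532226562), (18.144058227539062, 37.65547561645508), 75.75104522705078)
top 0.05 646 [0.4517 0.1292 0.0603] 0.0603 [array([452.6, 130.8]), array([172.,  48.]), np.float64(77.5)]
top 0.08 1766 [ 0.516  -0.2183  0.0871] 0.0873 [array([ 517.7, -219.3]), array([149.2, 153.2]), np.float64(12.1)]
top 0.0925 568 [ 0.4944 -0.1045  0.0961] 0.096 [array([ 493.9, -105. ]), array([110. ,  70.6]), np.float64(11.8)]
top 0.0925 41 [ 0.5054 -0.2206  0.0971] 0.0974 [array([ 505. , -221.2]), array([44.2, 16.9]), np.float64(76.5)]
top 0.0925 29 [0.4663 0.1892 0.0959] 0.0956 [array([465.6, 188.9]), array([11.6, 28.5]), np.float64(78.7)]
top 0.0925 29 [0.
[... 1269 characters left out ...]
 28. ]), np.float64(48.9)]
scene 0.08 30 [0.4363 0.0653 0.0864] 0.087 [array([438. ,  66.2]), array([ 8.9, 29. ]), np.float64(74.8)]
scene 0.08 2016 [ 0.5081 -0.2262  0.0868] 0.087 [array([ 515.9, -221.7]), array([152.3, 148.3]), np.float64(11.9)]
scene 0.08 73 [ 0.4424 -0.1227  0.086 ] 0.0862 [array([ 444.1, -123.5]), array([27.5, 75.3]), np.float64(34.8)]
scene 0.0925 686 [ 0.491  -0.109   0.0952] 0.0951 [array([ 492.6, -108.3]), array([112.7,  71.2]), np.float64(12.2)]
scene 0.0925 70 [ 0.5041 -0.2266  0.0972] 0.0976 [array([ 506.2, -226.9]), array([26.2, 42.5]), np.float64(10.9)]
scene 0.1 153 [ 0.5116 -0.225   0.1176] 0.12 [array([ 510.6, -222.5]), array([42.6, 22.7]), np.float64(72.2)]
```

View pics/t1.png

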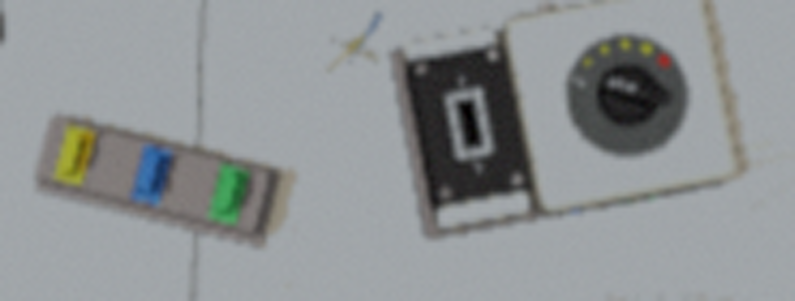

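View pics/s1.png

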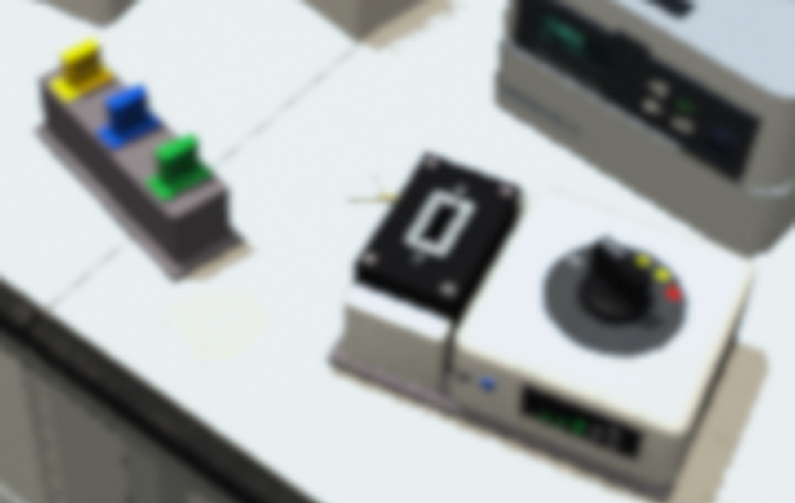

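The crops confirm it: blue is the middle slide, the framed slot is at crop (469,122) in the top view and (440,222) in the scene view, and the knob is centred at (628,95). Next I need sub-pixel positions from both views.

```bash
cat > ortho.py <<'E'
from h import *
def ortho(c,x0,x1,y0,y1,z,res=.0005):
    xs=np.arange(x1,x0,-res); ys=np.arange(y1,y0,-res); Y,X=np.meshgrid(ys,xs)
    uv=proj(c,np.stack([X,Y,0*X+z],-1)).reshape(*X.shape,2).astype(np.float32)
    return cv2.remap(c["frame"],uv[...,0],uv[...,1],cv2.INTER_CUBIC),X,Y
E
python3 - <<'E'
from ortho import *
t=dict(np.load("top0.npz")); s=dict(np.load("scene0.npz"))
rows=[];uvs={}
for n,c in(("top",t),("scene",s)):
    # slot white frame
    im,X,Y=ortho(c,.46,.53,-.15,-.06,.096); g=cv2.cvtColor(im,cv2.COLOR_RGB2GRAY)
    m=(g>105).astype(np.uint8); k,l,st,ce=cv2.connectedComponentsWithStats(m)
    for i in range(1,k):
        if st[i,4]>300:
            a=l==i; print(n,"white",st[i,4],X[a].mean().round(4),Y[a].mean().round(4),[np.round(e,2) for e in cv2.minAreaRect(np.float32(np.c_[X[a],Y[a]]*1000))])
    cols=[im]
    im2,X2,Y2=ortho(c,.42,.49,.085,.175,.095); hsv=cv2.cvtColor(im2,cv2.COLOR_RGB2HSV)
    m=(hsv[...,0]>95)&(hsv[...,0]<130)&(hsv[...,1]>110); print(n,"blue V pct",np.percentile(hsv[...,2][m],[5,25,50,75,95]))
    im3,X3,Y3=ortho(c,.46,.57,-.28,-.17,.129)
    cols=[cv2.resize(i,None,fx=1.8,fy=1.8) for i in(im,im2,im3)]
    for q in cols:
        h,w=q.shape[:2]
        for d in range(0,w,36): q[:6,d]=(255,0,0)
        for d in range(0,h,36): q[d,:6]=(255,0,0)
    W=max(sum(q.shape[1] for q in cols),1);H=max(q.shape[0] for q in cols)
    rows.append(np.hstack([cv2.copyMakeBorder(q,0,H-q.shape[0],0,0,cv2.BORDER_CONSTANT) for q in cols]))
o=np.vstack(rows)[:,:,::-1]; print(o.shape); o=cv2.resize(o,None,fx=min(1,800/o.shape[1]),fy=min(1,800/o.shape[1])); cv2.imwrite("pics/o1.png",o[:600])
E
```

```text
top white 1447 0.5111 -0.1456 [array([ 502.5, -143.5]), array([55., 12.]), np.float64(0.0)]
top white 3067 0.4947 -0.1053 [array([ 494.63, -105.42]), array([49.73, 27.97]), np.float64(11.89)]
top white 905 0.4753 -0.0631 [array([481.5, -64.5]), array([42.,  9.]), np.float64(0.0)]
top blue V pct [ 95. 117. 149. 159. 170.]
scene white 3743 0.4889 -0.0671 [array([495.25, -70.  ]), array([20. , 69.5]), np.float64(90.0)]
scene white 426 0.5199 -0.1475 [array([ 515.25, -146.  ]), array([ 7. , 29.5]), np.float64(90.0)]
scene white 4543 0.4928 -0.1067 [array([ 492.55, -106.74]), array([55.53, 30.24]), np.float64(12.09)]
scene blue V pct [ 61.  81. 112. 165. 217.]
(792, 1046, 3)
```

View pics/o1.png

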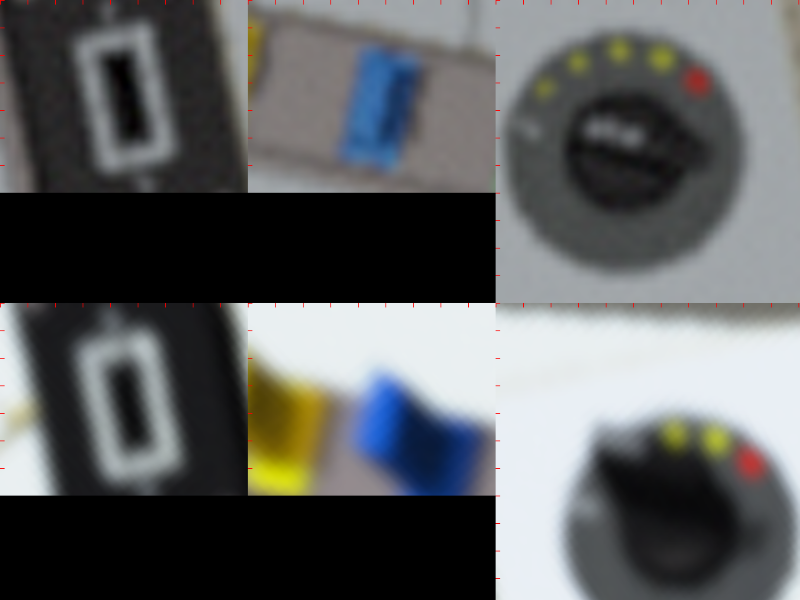

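Both views put the slot at about (0.4938, -0.106) with a yaw of 12.0°, and they differ by 2 mm. Next I fit the slides with a silhouette model, and check the slot and knob heights by triangulation.

```bash
cat > fit.py <<'E'
from h import *
from scipy.optimize import least_squares
def box(cx,cy,z0,z1): return np.array([[a*cx/2,b*cy/2,z] for a in(-1,1) for b in(-1,1) for z in(z0,z1)])
PARTS=[box(.042,.022,0,.004),box(.030,.012,.004,.035)]
HUE=dict(yellow=(18,38),green=(42,85),blue=(98,130))
def render(c,p,roi,S=8):
    x0,y0,w,h=roi; im=np.zeros((h*S,w*S),np.uint8); a=p[3]; R=np.array([[np.cos(a),-np.sin(a),0],[np.sin(a),np.cos(a),0],[0,0,1]])
    for B in PARTS:
        uv=(proj(c,B@R.T+p[:3])-[x0,y0]+.5)*S-.5
        cv2.fillConvexPoly(im,cv2.convexHull(np.round(uv*16).astype(np.int32)),255,shift=4)
    return im
def soft(im,S=8): return cv2.GaussianBlur(cv2.resize(im.astype(np.float32)/255,None,fx=1/S,fy=1/S,interpolation=cv2.INTER_AREA),(0,0),1.2)
def mask(c,col,roi):
    x0,y0,w,h=roi; f=cv2.resize(c["frame"][y0:y0+h,x0:x0+w],None,fx=8,fy=8,interpolation=cv2.INTER_LINEAR)
    q=cv2.cvtColor(f,cv2.COLOR_RGB2HSV); a,b=HUE[col]
    return (((q[...,0]>=a)&(q[...,0]<=b)&(q[...,1]>90))*255).astype(np.uint8)
def fit(views,col,p0,fixz=None):
    ob=[]
    for c in views:
        u=proj(c,np.array(p0[:3])+[0,0,.015])[0].astype(int); roi=(u[0]-14,u[1]-14,28,28); ob.append((c,roi,soft(mask(c,col,roi))))
    def res(p):
        q=[p[0],p[1],p[2] if fixz is None else fixz,p[3]]
        return np.concatenate([(soft(render(c,q,roi))-m).ravel() for c,roi,m in ob])
    s=least_squares(res,p0,x_scale=[.001,.001,.001,.05],diff_step=1e-3,method="trf")
    s=least_squares(res,s.x,x_scale=[.001,.001,.001,.05],diff_step=3e-4)
    return s.x,np.sqrt((s.fun**2).mean())
E
python3 - <<'E'
from fit import *
t=dict(np.load("top0.npz")); s=dict(np.load("scene0.npz"))
for col,x,y in(("yellow",.466,.189),("blue",.452,.130),("green",.439,.071)):
    for n,v,z in(("both",[t,s],None),("top",[t],.06),("scene",[s],.06)):
        p,e=fit(v,col,[x,y,.06,-.24],z); print(col,n,p[:3].round(4),np.degrees(p[3]).round(1),e.round(3))
print("slot tri",tri(t,proj(t,[.4947,-.1054,.096])[0],s,proj(s,[.4928,-.1067,.096])[0]))
E
```

```text
yellow both [0.4654 0.1892 0.0553] -14.2 0.044
yellow top [0.4666 0.1885 0.06  ] -13.8 0.012
yellow scene [0.461  0.1843 0.06  ] -12.7 0.057
blue both [0.4526 0.1309 0.0569] -13.9 0.047
blue top [0.4534 0.1304 0.06  ] -13.8 0.025
blue scene [0.4491 0.1286 0.06  ] -12.8 0.052
green both [0.439  0.072  0.0577] -13.7 0.067
green top [0.4402 0.0716 0.06  ] -14.8 0.04
green scene [0.4368 0.0703 0.06  ] -13.6 0.082
slot tri [ 0.49491204 -0.10551085  0.09327756]
```

```bash
cat > go.py <<'E'
import sys,numpy as np
from scipy.spatial.transform import Rotation as Ro
from plant import r, vision, readout
def go(x,y,z,yaw):
    s=readout.get_state(); R=Ro.from_euler("xyz",s["eef_rot"],degrees=True); p=s["tcp_pos"]
    d=R.inv().apply(np.array([x,y,z])-p); w=(R.inv()*Ro.from_euler("xyz",[180,0,yaw],degrees=True)).as_rotvec(degrees=True)
    print("tcp",p.round(4),s["eef_rot"].round(2),"j",s["joints"].round(0)); print("rel",d.round(4),w.round(2),"rows>=",max(np.linalg.norm(d)/.0417,np.linalg.norm(w)/7.16).round(1))
if __name__=="__main__": go(*map(float,sys.argv[1:]))
E
python3 go.py .4525 .130 .150 -13.8
```

```text
tcp [0.1563 0.6562 0.2257] [ 1.7991e+02 -1.0000e-02 -1.3400e+01] j [ 93.  21.   1.  -0. -70. -17.]
rel [0.4101 0.4431 0.0765] [ 0.09 -0.01  0.4 ] rows>= 14.6
```

```bash
python3 drive.py '[[0.02,0.022,0,0,0,0],[0.05,0.054,0,0,0,0],[0.075,0.081,0,0,0,0],[0.1,0.108,0.005,0,0,0],[0.125,0.135,0.01,0,0,0],[0.15,0.162,0.015,0,0,0],[0.175,0.189,0.02,0,0,0],[0.2,0.216,0.025,0,0,0],[0.225,0.243,0.03,0,0,0],[0.25,0.27,0.035,0,0,0],[0.275,0.297,0.04,0,0,0],[0.3,0.324,0.045,0,0,0]]' 0.036; python3 go.py .4525 .130 .150 -13.8
```

```text
time_s: 1.1
tcp_pos: [0.3735, 0.2701, 0.1813]
eef_rot: [-180.0, 0.0, -13.4]
contact_force: [-0.1, 1.2, -0.3]
gripper_width: 0.0362
gripper_force: 0.0
tcp [0.3735 0.2701 0.1813] [-179.99    0.    -13.37] j [ 60.   2. -29.  -0. -59.  16.]
rel [0.1093 0.1181 0.0313] [-0.01  0.    0.43] rows>= 3.9
```

```bash
python3 drive.py '[[0.025,0.027,0.005,0,0,0],[0.05,0.054,0.012,0,0,0],[0.075,0.081,0.02,0,0,0],[0.095,0.103,0.026,0,0,0],[0.109,0.118,0.031,0,0,0.4],[0.109,0.118,0.031,0,0,0.4],[0.109,0.118,0.031,0,0,0.4],[0.109,0.118,0.031,0,0,0.4]]'; python3 go.py .4525 .130 .071 -13.8
```

```text
time_s: 1.77
tcp_pos: [0.4518, 0.1319, 0.1506]
eef_rot: [180.0, 0.0, -13.8]
contact_force: [0.2, -0.6, 0.9]
gripper_width: 0.0358
gripper_force: 0.0
tcp [0.4518 0.1319 0.1506] [ 1.7999e+02  1.0000e-02 -1.3830e+01] j [ 40.   5. -31.  -0. -54.  36.]
rel [0.0011 0.0017 0.0796] [ 0.01  0.01 -0.03] rows>= 1.9
```

```bash
python3 drive.py '[[0.001,0.002,0.01,0,0,0],[0.001,0.002,0.025,0,0,0],[0.001,0.002,0.04,0,0,0],[0.001,0.002,0.055,0,0,0],[0.001,0.002,0.068,0,0,0],[0.001,0.002,0.076,0,0,0],[0.001,0.002,0.079,0,0,0],[0.001,0.002,0.079,0,0,0],[0.001,0.002,0.079,0,0,0]]'
python3 - <<'E'
from plant import r, vision, readout
import cv2,numpy as np
o=[]
for n,(y,x) in(("scene",(150,190)),("top",(190,190))):
    c=vision.capture(n); o.append(cv2.resize(c["frame"][y:y+90,x:x+90,::-1],(400,400),interpolation=cv2.INTER_CUBIC))
cv2.imwrite("pics/g1.png",np.hstack(o))
E
```

```text
time_s: 2.52
tcp_pos: [0.4526, 0.1303, 0.0721]
eef_rot: [-180.0, -0.0, -13.7]
contact_force: [0.1, -1.1, -0.1]
gripper_width: 0.036
gripper_force: 0.0
```

View pics/g1.png

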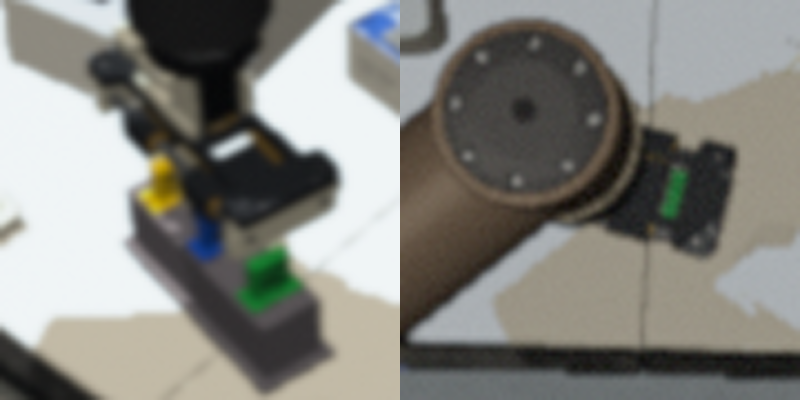

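The left half (scene view) shows the fingers straddling the blue grip at about (205,235), clear of yellow and green. I'll close on it.

```bash
python3 drive.py '[[0,0,0,0,0,0],[0,0,0,0,0,0],[0,0,0,0,0,0],[0,0,0,0,0,0],[0,0,0,0,0,0],[0,0,0,0,0,0]]' 0.0 30; python3 drive.py '[[0,0,-0.003,0,0,0],[0,0,-0.01,0,0,0],[0,0,-0.02,0,0,0],[0,0,-0.03,0,0,0],[0,0,-0.04,0,0,0],[0,0,-0.055,0,0,0],[0,0,-0.07,0,0,0],[0,0,-0.085,0,0,0],[0,0,-0.1,0,0,0],[0,0,-0.115,0,0,0],[0,0,-0.12,0,0,0],[0,0,-0.12,0,0,0]]'; python3 go.py .494 -.106 .19 12
```

```text
time_s: 3.12
tcp_pos: [0.4524, 0.1297, 0.0717]
eef_rot: [-180.0, -0.0, -13.8]
contact_force: [-0.7, -1.1, 2.7]
gripper_width: 0.0116
gripper_force: 30.0
time_s: 4.12
tcp_pos: [0.453, 0.1301, 0.1931]
eef_rot: [-179.9, -0.1, -13.8]
contact_force: [0.4, 0.4, -1.2]
gripper_width: 0.0117
gripper_force: 30.0
tcp [0.453  0.1301 0.1931] [-1.7987e+02 -1.1000e-01 -1.3790e+01] j [ 40.   2. -27.   0. -60.  36.]
rel [0.0961 0.2196 0.0028] [ -0.11  -0.14 -25.79] rows>= 5.7
```

```bash
python3 drive.py '[[0.005,0.011,0,0,0,-1],[0.016,0.036,0,0,0,-4],[0.03,0.068,0,0,0,-8],[0.045,0.102,0,0,0,-12],[0.06,0.136,0,0,0,-16],[0.074,0.168,0.001,0,0,-20],[0.086,0.195,0.002,0,0,-23],[0.093,0.212,0.003,0,0,-25],[0.096,0.219,0.003,0,0,-25.8],[0.096,0.22,0.003,0.1,0,-25.8],[0.096,0.22,0.003,0.1,0,-25.8],[0.096,0.22,0.003,0.1,0,-25.8]]'
python3 - <<'E'
from plant import r, vision, readout
from go import go
import cv2,numpy as np
go(.494,-.106,.16,12)
o=[]
for n,(y,x) in(("scene",(160,270)),("top",(170,260))):
    c=vision.capture(n); np.savez(n+"1.npz",**c); o.append(cv2.resize(c["frame"][y:y+90,x:x+90,::-1],(400,400),interpolation=cv2.INTER_CUBIC))
cv2.imwrite("pics/g2.png",np.hstack(o))
E
```

```text
time_s: 5.12
tcp_pos: [0.4928, -0.1065, 0.188]
eef_rot: [-179.9, 0.0, 12.0]
contact_force: [-0.4, 0.8, 0.8]
gripper_width: 0.012
gripper_force: 30.0
tcp [ 0.4928 -0.1065  0.188 ] [-1.7989e+02  2.0000e-02  1.1960e+01] j [ 10.   6. -24.  -0. -60.  92.]
rel [ 0.0013 -0.0002  0.028 ] [-0.11  0.02 -0.04] rows>= 0.7
```

View pics/g2.png

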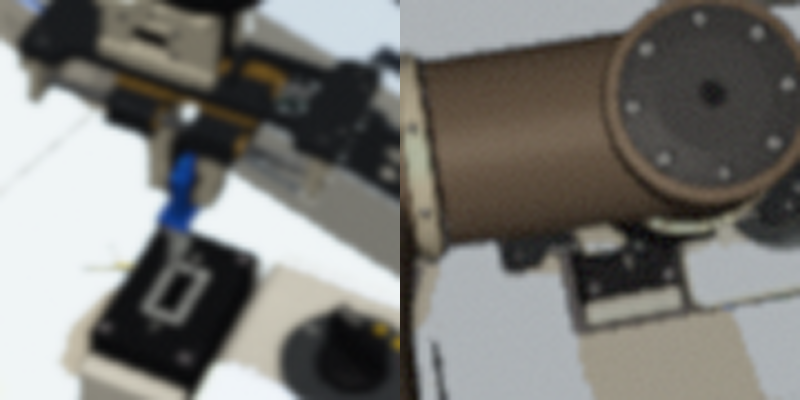

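The scene half shows the slide held upright, with its flange at about (180,215) above the slot at (175,292). I'll check the slide against the slot within that one camera.

```bash
python3 - <<'E'
from fit import *
s=dict(np.load("scene1.npz"))
print(fit([s],"blue",[.4928,-.1065,.1763,np.radians(12)],.1763))
# flange only (grip sides hidden by pads)
import fit as F; F.PARTS=F.PARTS[:1]+[F.box(.03,.012,.004,.020)]
print(fit([s],"blue",[.4928,-.1065,.1763,np.radians(12)],.1763))
E
```

```text
(array([ 0.48848905, -0.10552604,  0.1763    ,  0.37694945]), np.float32(0.11961082))
(array([ 0.49586782, -0.09908686,  0.1763    ,  0.20850888]), np.float32(0.18880041))
```

```bash
python3 drive.py '[[0.001,0,0.005,0,0,0],[0.001,0,0.012,0,0,0],[0.001,0,0.02,0,0,0],[0.001,0,0.024,0,0,0],[0.001,0,0.024,0,0,0],[0.001,0,0.024,0,0,0]]'
python3 - <<'E'
from plant import r, vision, readout
from go import go
from h import *
go(.494,-.106,.1077,12)
c=vision.capture("scene"); np.savez("scene2.npz",**c)
f=c["frame"].copy(); x,y=285,190
o=cv2.resize(f[y:y+60,x:x+60,::-1],(600,600),interpolation=cv2.INTER_CUBIC)
# predicted blade tip outline (scene-camera slot estimate) at tip height
s=readout.get_state(); R=cv2.Rodrigues(np.array([0,0,np.radians(12)]))[0]
zt=s["tcp_pos"][2]-.0117-.05
for pos,col in((np.array([s["tcp_pos"][0],s["tcp_pos"][1],0]),(0,0,255)),(np.array([.4928,-.1067,0]),(0,255,0))):
    for z,w,d in((zt,.020,.0026),(zt+.05,.042,.022)):
        P=np.array([[-w/2,-d/2,z],[w/2,-d/2,z],[w/2,d/2,z],[-w/2,d/2,z]])@R.T+pos
        cv2.polylines(o,[np.round((proj(c,P)-[x,y]+.5)*10).astype(int)],True,col,1)
cv2.imwrite("pics/g3.png",o)
E
```

```text
time_s: 5.72
tcp_pos: [0.4939, -0.1066, 0.1641]
eef_rot: [-179.9, 0.0, 12.0]
contact_force: [0.2, 0.7, 0.6]
gripper_width: 0.0118
gripper_force: 30.0
tcp [ 0.4939 -0.1066  0.1641] [-1.7991e+02  4.0000e-02  1.2010e+01] j [ 10.   8. -25.  -0. -57.  92.]
rel [ 0.0003 -0.0005  0.0564] [-0.09  0.04  0.01] rows>= 1.4
```

View pics/g3.png

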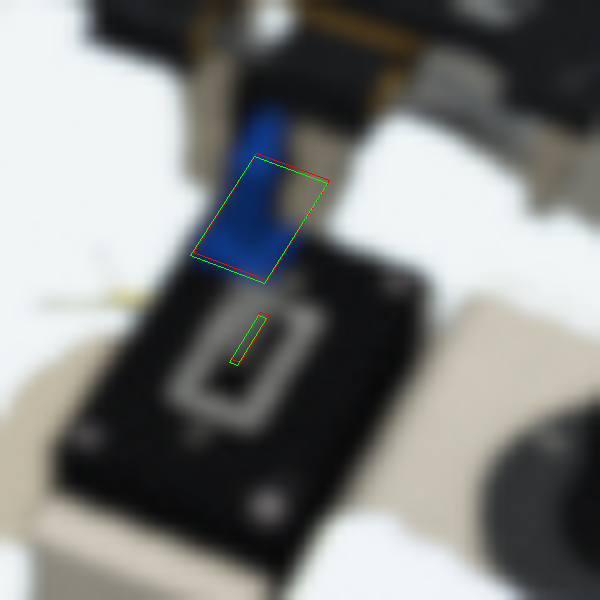

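The flange outline at (193,257)–(268,283) matches the prediction, and the tip sits over the slot at (248,348). I'll lower it while watching the force.

```bash
python3 drive.py '[[0,0,0.004,0,0,0],[0,0,0.008,0,0,0],[0,0,0.012,0,0,0],[0,0,0.015,0,0,0],[0,0,0.018,0,0,0],[0,0,0.018,0,0,0],[0,0,0.018,0,0,0]]'
```

```text
time_s: 6.35
tcp_pos: [0.494, -0.1066, 0.1463]
eef_rot: [-179.9, 0.0, 12.0]
contact_force: [-0.1, -0.1, -0.5]
gripper_width: 0.0119
gripper_force: 30.0
```

```bash
python3 go.py .494 -.106 .1077 12
```

```text
tcp [ 0.494  -0.1066  0.1463] [-1.7991e+02  1.0000e-02  1.2010e+01] j [ 10.   9. -27.  -0. -55.  92.]
rel [ 0.0001 -0.0005  0.0386] [-0.09  0.01  0.01] rows>= 0.9
```

No contact force, and the tip is about 12 mm into the slot. Continuing.

```bash
python3 drive.py '[[0,0,0.004,0,0,0],[0,0,0.008,0,0,0],[0,0,0.013,0,0,0],[0,0,0.018,0,0,0],[0,0,0.023,0,0,0],[0,0,0.028,0,0,0],[0,0,0.032,0,0,0],[0,0,0.035,0,0,0],[0,0,0.036,0,0,0],[0,0,0.036,0,0,0]]'; python3 drive.py '[[0,0,0.001,0,0,0],[0,0,0.002,0,0,0],[0,0,0.003,0,0,0],[0,0,0.003,0,0,0]]'
```

```text
time_s: 7.18
tcp_pos: [0.4939, -0.1065, 0.1102]
eef_rot: [-179.9, 0.0, 12.0]
contact_force: [0.9, 0.0, -0.0]
gripper_width: 0.0115
gripper_force: 30.0
time_s: 7.52
tcp_pos: [0.4943, -0.1065, 0.1078]
eef_rot: [-179.9, -0.0, 12.0]
contact_force: [0.4, 0.2, 0.5]
gripper_width: 0.012
gripper_force: 30.0
```

```bash
python3 drive.py '[[0,0,0.0005,0,0,0],[0,0,0.001,0,0,0],[0,0,0.001,0,0,0]]'; python3 drive.py '[[0,0,0.0005,0,0,0],[0,0,0.001,0,0,0],[0,0,0.001,0,0,0]]'
```

```text
time_s: 7.77
tcp_pos: [0.4943, -0.1065, 0.1077]
eef_rot: [-179.9, -0.1, 12.0]
contact_force: [-3.6, 2.1, 11.7]
gripper_width: 0.0119
gripper_force: 30.0
time_s: 8.02
tcp_pos: [0.4943, -0.1065, 0.1077]
eef_rot: [-179.9, -0.1, 12.1]
contact_force: [-7.3, 4.1, 21.3]
gripper_width: 0.0117
gripper_force: 30.0
```

It stopped dead at 0.1077 as predicted, so the flange is home. Back off the push, release and rise.

```bash
python3 drive.py '[[0,0,-0.001,0,0,0],[0,0,-0.002,0,0,0],[0,0,-0.002,0,0,0]]'; python3 drive.py '[[0,0,0,0,0,0],[0,0,0,0,0,0],[0,0,0,0,0,0],[0,0,0,0,0,0]]' 0.036; python3 drive.py '[[0,0,-0.003,0,0,0],[0,0,-0.01,0,0,0],[0,0,-0.02,0,0,0],[0,0,-0.035,0,0,0],[0,0,-0.05,0,0,0],[0,0,-0.065,0,0,0],[0,0,-0.075,0,0,0],[0,0,-0.075,0,0,0],[0,0,-0.075,0,0,0]]'; python3 go.py .5185 -.2235 .18 -105
```

```text
time_s: 8.27
tcp_pos: [0.4942, -0.1065, 0.1078]
eef_rot: [-179.9, -0.1, 12.0]
contact_force: [0.2, -0.1, 0.2]
gripper_width: 0.0113
gripper_force: 30.0
time_s: 8.6
tcp_pos: [0.494, -0.1065, 0.1073]
eef_rot: [-179.9, 0.0, 12.0]
contact_force: [-0.6, -0.0, -0.2]
gripper_width: 0.0324
gripper_force: 0.0
time_s: 9.35
tcp_pos: [0.4944, -0.1065, 0.1833]
eef_rot: [-179.9, -0.1, 12.0]
contact_force: [-0.9, 0.4, -0.5]
gripper_width: 0.0361
gripper_force: 0.0
tcp [ 0.4944 -0.1065  0.1833] [-1.799e+02 -1.200e-01  1.200e+01] j [ 10.   6. -24.  -0. -59.  92.]
rel [-0.0007  0.1195  0.0031] [-1.90e-01  3.00e-02  1.17e+02] rows>= 16.3
```

```bash
python3 - <<'E'
from h import *
for n in("top0","scene0"):
    P=cloud(dict(np.load(n+".npz"))).reshape(-1,3)
    d=np.hypot(P[:,0]-.5185,P[:,1]+.2235)
    for z in(.13,.15,.17,.2): 
        k=P[:,2]>z; k&=P[:,2]<.6; i=np.argmin(np.where(k,d,9)); print(n,z,d[i].round(3),P[i].round(3))
E
python3 drive.py '[[0,0.008,0,0,0,7],[0,0.018,0,0,0,14],[0,0.03,0,0,0,21],[0,0.042,0,0,0,28],[0,0.055,0,0,0,35],[0,0.068,0,0,0,42],[0,0.08,0,0,0,49],[0,0.091,0,0,0,56],[0,0.1,0,0,0,63],[0,0.108,0,0,0,70],[0,0.115,0,0,0,77],[-0.0007,0.1195,0.002,0,0,84]]' 0.04; python3 go.py .5185 -.2235 .18 -105
```

```text
top0 0.13 0.003 [ 0.52  -0.221  0.13 ]
top0 0.15 0.152 [ 0.67  -0.223  0.151]
top0 0.17 0.171 [ 0.687 -0.195  0.17 ]
top0 0.2 0.398 [ 0.887 -0.373  0.309]
scene0 0.13 0.008 [ 0.514 -0.218  0.131]
scene0 0.15 0.148 [ 0.667 -0.235  0.152]
scene0 0.17 0.197 [ 0.694 -0.133  0.171]
scene0 0.2 0.397 [ 0.885 -0.377  0.31 ]
time_s: 10.35
tcp_pos: [0.518, -0.2242, 0.1794]
eef_rot: [180.0, 0.1, -72.4]
contact_force: [0.7, -0.6, 0.1]
gripper_width: 0.04
gripper_force: 0.0
tcp [ 0.518  -0.2242  0.1794] [ 1.7996e+02  1.3000e-01 -7.2370e+01] j [ -4.  12. -17.  -0. -61.  21.]
rel [-0.0005 -0.0007 -0.0006] [ 0.08  0.11 32.63] rows>= 4.6
```

```bash
python3 drive.py '[[0,0,0,0,0,7],[0,0,0,0,0,14],[0,0,0,0,0,21],[0,0,0,0,0,28],[0,0,0,0,0,32.6],[0,0,0,0,0,32.6],[0,0,0,0,0,32.6]]'; python3 - <<'E'
from plant import r, vision, readout
from go import go
from h import *
go(.5185,-.2232,.1045,-105)
o=[]
for n,(y,x) in(("scene",(200,290)),("top",(170,290))):
    c=vision.capture(n); o.append(cv2.resize(c["frame"][y:y+90,x:x+90,::-1],(400,400),interpolation=cv2.INTER_CUBIC))
cv2.imwrite("pics/g4.png",np.hstack(o))
E
```

```text
time_s: 10.93
tcp_pos: [0.5179, -0.2236, 0.1795]
eef_rot: [179.9, 0.1, -104.4]
contact_force: [0.0, -0.7, -0.0]
gripper_width: 0.04
gripper_force: 0.0
tcp [ 0.5179 -0.2236  0.1795] [ 1.7990e+02  9.0000e-02 -1.0444e+02] j [ -4.  12. -17.  -0. -61. -11.]
rel [-0.0004 -0.0007  0.075 ] [0.1  0.09 0.56] rows>= 1.8
```

View pics/g4.png

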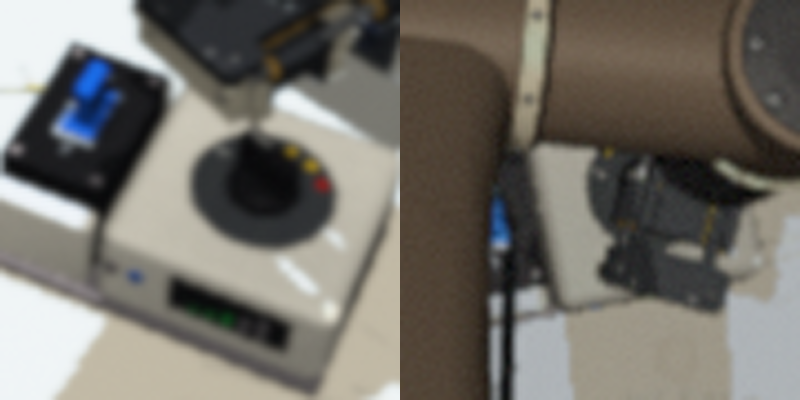

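The blue slide sits flush in the slot at about (95,110) in the scene half, and the gripper is above the knob at (260,190). I'll descend and grip it.

```bash
python3 drive.py '[[0,-0.001,0.01,0,0,0.5],[0,-0.001,0.025,0,0,0.5],[0,-0.001,0.04,0,0,0.5],[0,-0.001,0.055,0,0,0.5],[0,-0.001,0.066,0,0,0.5],[0,-0.001,0.072,0,0,0.5],[0,-0.001,0.074,0,0,0.5],[0,-0.001,0.074,0,0,0.5],[0,-0.001,0.074,0,0,0.5]]'; python3 drive.py '[[0,0,0,0,0,0],[0,0,0,0,0,0],[0,0,0,0,0,0],[0,0,0,0,0,0],[0,0,0,0,0,0],[0,0,0,0,0,0]]' 0.0 40; python3 - <<'E'
from plant import r, vision, readout
s=readout.get_state();print(s["moment"],s["joints"],s["eef_rot"])
E
```

```text
time_s: 11.78
tcp_pos: [0.5197, -0.2239, 0.1069]
eef_rot: [-180.0, 0.1, -105.1]
contact_force: [-0.6, -0.4, 0.3]
gripper_width: 0.0402
gripper_force: 0.0
time_s: 12.28
tcp_pos: [0.5179, -0.2235, 0.1064]
eef_rot: [179.8, 0.1, -105.1]
contact_force: [-4.6, 2.7, 5.0]
gripper_width: 0.0131
gripper_force: 40.0
[1.05150247 1.60292704 0.06066068] [ -3.55173197  16.50061263 -22.33878581  -0.15268161 -51.29893597
 -11.45473998] [ 1.79840706e+02  8.90639001e-02 -1.05102205e+02]
```

```bash
python3 drive.py '[[0,0.0008,0,0,0,0],[0,0.0015,0,0,0,0],[0,0.0015,0,0,0,0]]'; python3 drive.py '[[0,0,0,0,0,4],[0,0,0,0,0,8],[0,0,0,0,0,12],[0,0,0,0,0,16],[0,0,0,0,0,20],[0,0,0,0,0,24],[0,0,0,0,0,28],[0,0,0,0,0,32],[0,0,0,0,0,36],[0,0,0,0,0,40],[0,0,0,0,0,40],[0,0,0,0,0,40]]'; python3 - <<'E'
from plant import r, vision, readout
s=readout.get_state();print(s["moment"],s["eef_rot"])
E
```

```text
time_s: 12.53
tcp_pos: [0.5178, -0.2235, 0.1065]
eef_rot: [180.0, 0.1, -105.1]
contact_force: [-1.7, 0.2, 1.0]
gripper_width: 0.0128
gripper_force: 40.0
time_s: 13.53
tcp_pos: [0.5175, -0.2233, 0.1065]
eef_rot: [179.9, 0.0, -145.0]
contact_force: [-2.8, 1.8, 4.1]
gripper_width: 0.013
gripper_force: 40.0
[0.87072852 1.08035673 0.12462962] [ 1.79898532e+02  4.10737668e-02 -1.44970667e+02]
```

```bash
python3 drive.py '[[0,0,0,0,0,4],[0,0,0,0,0,8],[0,0,0,0,0,12],[0,0,0,0,0,16],[0,0,0,0,0,20],[0,0,0,0,0,24],[0,0,0,0,0,28],[0,0,0,0,0,30],[0,0,0,0,0,32],[0,0,0,0,0,32.2],[0,0,0,0,0,32.2],[0,0,0,0,0,32.2]]'; python3 - <<'E'
from plant import r, vision, readout
from h import *
s=readout.get_state();print(s["moment"],s["eef_rot"],s["gripper_width"])
o=[]
for n,(y,x) in(("scene",(200,290)),("top",(170,290))):
    c=vision.capture(n); o.append(cv2.resize(c["frame"][y:y+90,x:x+90,::-1],(400,400),interpolation=cv2.INTER_CUBIC))
cv2.imwrite("pics/g5.png",np.hstack(o))
E
```

```text
time_s: 14.53
tcp_pos: [0.5174, -0.223, 0.1065]
eef_rot: [179.9, -0.0, -177.1]
contact_force: [-3.1, 3.9, 5.1]
gripper_width: 0.013
gripper_force: 40.0
[1.39892338 1.21586818 0.13263148] [ 1.79871388e+02 -2.48703614e-02 -1.77146499e+02] 0.012996205309205968
```

View pics/g5.png

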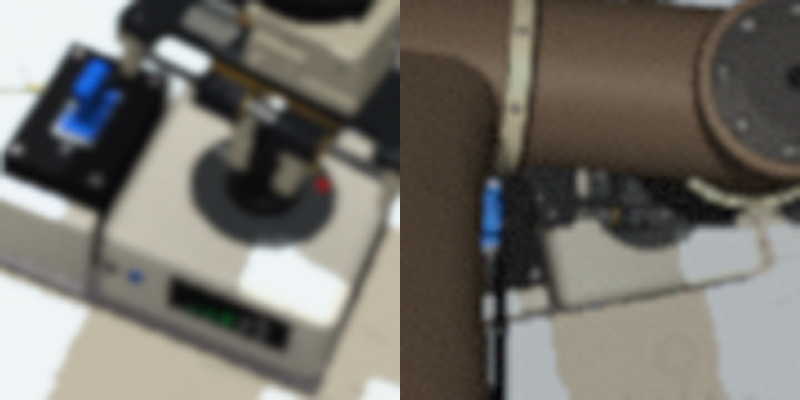

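```bash
python3 drive.py '[[0,0,0,0,0,0.7],[0,0,0,0,0,1.3],[0,0,0,0,0,1.3],[0,0,0,0,0,1.3],[0,0,0,0,0,1.3]]'; python3 - <<'E'
from plant import r, vision, readout
s=readout.get_state();print(s["moment"],s["eef_rot"],s["gripper_width"]); print(r.close_job())
E
```

```text
time_s: 15.05
tcp_pos: [0.5174, -0.223, 0.1065]
eef_rot: [179.9, -0.0, -178.4]
contact_force: [-3.5, 4.7, 5.8]
gripper_width: 0.0126
gripper_force: 40.0
[1.51442653 1.13710751 0.19050738] [ 1.79873225e+02 -2.95867573e-02 -1.78434014e+02] 0.012613128657634372
the job is handed in; nothing more can be done
None
```

The blue slide is seated fully home in the photometer slot and released. The gripper is still holding the knob at the third click: the tool turned 73.3° from rest against 72.2° nominal, though I couldn't see the knob's own angle under the fingers. The job was handed in at about 15 s, with no verdict shown.

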